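Release cartridges with a pedal-lift lid and pull the empty one

TASK

Press the dispenser's pedal right down so that its lid lifts and all three cartridges roll out to the front, then ease the pedal slowly back up so that the lid comes down shut without dropping. The cartridges look alike but one is empty: find it by its weight in the gripper and lay it in the steel tray, leaving the two full ones lying at the front end of the dispenser's lanes with the lid shut.

Things in the scene. Friction and masses are not known exactly. Their poses are not given: they have to be found in the camera images.
- dispenser: Fixed dispenser, 222 mm deep (x), 252 wide (y), 110 high. Origin on the worktop below the lid's front skirt; own x to its back, y to its left. Three lanes at own y = -82, 0, +82 mm, 76 mm wide, 6 mm walls 55 mm high in the open front (x < 0), 100 behind. Floor slopes 8 degrees down to the front: 39 mm high at x = 0, 25 mm at x = -100, where end stops stand
- end_right (a point): Point in the right (-y) lane where the centre of a rolled-out cartridge rests, 48 mm above the worktop, against the end stops. The cartridge lies along the dispenser's y; its front and rear are free for fingers: a gap 48 mm wide between the two 56 mm high stops in front, bare floor for 75 mm behind, then the shut lid
- end_middle (a point): Point in the middle lane where the centre of a rolled-out cartridge rests, 48 mm above the worktop, against the end stops. The cartridge lies along the dispenser's y; its front and rear are free for fingers: a gap 48 mm wide between the two 56 mm high stops in front, bare floor for 75 mm behind, then the shut lid
- end_left (a point): Point in the left (+y) lane where the centre of a rolled-out cartridge rests, 48 mm above the worktop, against the end stops. The cartridge lies along the dispenser's y; its front and rear are free for fingers: a gap 48 mm wide between the two 56 mm high stops in front, bare floor for 75 mm behind, then the shut lid
- lid (a joint): Angle of the clear plastic lid, 100 mm deep, 244 mm wide, with a 53 mm front skirt that holds the cartridges back; hinged along its top rear edge. 0 shut, 1.12 fully up. Linked to the pedal: it turns 4.23 times as far and is fully up when the pedal is fully down. Closing faster than 2 rad/s counts as dropping it
- pedal (a joint): Angle of the pedal lever: 0 up (at rest), 0.265 fully down on a rigid stop. Pivot at dispenser x = +20, y = -159 mm, 60 mm high. A spring and the lid push it up: it takes 3 to 9 N at the tread and follows the finger up; let go, it flies up and the lid drops
- tread (a point): Middle of the top of the pedal's black rubber tread, 58 x 40 mm, at the right front of the dispenser: own x = -130, y = -159 mm, 74 mm above the worktop when up, 39 mm lower when fully down. It moves on an arc about the pivot 150 mm behind it and is pressed from above
- cartridge_a: One of three identical-looking sealed cartridges: white plastic cylinder, 40 mm in diameter, 70 mm long, a grey band at each end. Origin at its centre, own y along its axis. Starts lying across any one of the three lanes behind the lid's skirt. Two of the three weigh about 0.32 kg (full), one about 0.07 kg (empty), each within 15 percent; names do not tell which, only weight does
- cartridge_b: One of three identical-looking sealed cartridges: white plastic cylinder, 40 mm in diameter, 70 mm long, a grey band at each end. Origin at its centre, own y along its axis. Starts lying across any one of the three lanes behind the lid's skirt. Two of the three weigh about 0.32 kg (full), one about 0.07 kg (empty), each within 15 percent; names do not tell which, only weight does
- cartridge_c: One of three identical-looking sealed cartridges: white plastic cylinder, 40 mm in diameter, 70 mm long, a grey band at each end. Origin at its centre, own y along its axis. Starts lying across any one of the three lanes behind the lid's skirt. Two of the three weigh about 0.32 kg (full), one about 0.07 kg (empty), each within 15 percent; names do not tell which, only weight does
- tray: Fixed open steel tray on the worktop, to the left of the dispenser, 130 x 130 mm and 28 mm high, walls and floor 4 mm thick. Origin at the centre of its underside; a cartridge lying in it has its axis 24 mm above the worktop
Things that resemble listed ones, but are neither listed nor needed, are in the scene too. Leave any purple look-alike of the tray alone.

How it is judged:
On the way, in this order (a step that is already met when the one before it is completed fails the run):
1. the pedal is held down by the fingers, the lid is up and all three cartridges have rolled out to the front (value of joint lid above 0.95 rad and contact force between the fingers and pedal above 1 N and x of each of cartridge_a, cartridge_b, cartridge_c in the frame of dispenser below -0.05 m), for 0.2 s.
2. the lid is shut again and the pedal is up (value of joint lid below 0.06 rad and value of joint pedal below 0.02 rad), for 0.2 s.
At the end, for the whole second after the job is handed in: Lid shut (under 0.06 rad), pedal up (under 0.02); empty cartridge (rests with under 1.4 N) lying in the tray, centre within 50 mm of its middle each way, under 32 mm high; full ones (over 1.8 N) lying in the lanes, 65 to 105 mm before the dispenser's origin, 30 to 56 mm high; all at rest (all of step 2 and ((x of cartridge_a in the frame of tray between -0.05 and 0.05 m and y of cartridge_a in the frame of tray between -0.05 and 0.05 m and z of cartridge_a in the frame of tray below 0.032 m and contact force between cartridge_a and tray below 1.4 N) or (x of cartridge_a in the frame of dispenser between -0.105 and -0.065 m and y of cartridge_a in the frame of dispenser between -0.125 and 0.125 m and z of cartridge_a in the frame of dispenser between 0.03 and 0.056 m and contact force between cartridge_a and dispenser above 1.8 N)) and ((x of cartridge_b in the frame of tray between -0.05 and 0.05 m and y of cartridge_b in the frame of tray between -0.05 and 0.05 m and z of cartridge_b in the frame of tray below 0.032 m and contact force between cartridge_b and tray below 1.4 N) or (x of cartridge_b in the frame of dispenser between -0.105 and -0.065 m and y of cartridge_b in the frame of dispenser between -0.125 and 0.125 m and z of cartridge_b in the frame of dispenser between 0.03 and 0.056 m and contact force between cartridge_b and dispenser above 1.8 N)) and ((x of cartridge_c in the frame of tray between -0.05 and 0.05 m and y of cartridge_c in the frame of tray between -0.05 and 0.05 m and z of cartridge_c in the frame of tray below 0.032 m and contact force between cartridge_c and tray below 1.4 N) or (x of cartridge_c in the frame of dispenser between -0.105 and -0.065 m and y of cartridge_c in the frame of dispenser between -0.125 and 0.125 m and z of cartridge_c in the frame of dispenser between 0.03 and 0.056 m and contact force between cartridge_c and dispenser above 1.8 N)) and linear speed of each of cartridge_a, cartridge_b, cartridge_c below 0.03 m/s); the robot touches nothing.
It fails at once if the lid is let drop (closes faster than 2 rad/s) (velocity of joint lid below -2 rad/s).
It also fails if it takes over 72 s, if anything falls off the work surface, if the arm or the gripper's body presses on something with over 40 N, if the wrist force passes 120 N, or if a joint passes its speed limit or range.

ROBOT

A 7-joint arm with a two-finger parallel gripper is mounted at the origin on a cart in front of the work surface, level with it; the furniture and walls round the work are solid. World frame = base frame: x ahead of the robot, y to its left, z up, the work surface at z = 0. Lengths are in m, angles in rad, forces in N, time in s.
With the tool pointing down it reaches from about 0.35 to 0.9 m from the base axis. Payload 8.1 kg.
Tool frame: the origin (TCP) lies between the finger pads; the fingertips stand 22 mm ahead of it and the grasp point (between the pads) lies 3 mm ahead of it (arm.tip_reach is the distance from the TCP to the fingertips, in m); z points along the fingers, y is the line along which they close (so a half turn about z gives the same grasp; the last joint's range is limited). The gripper opens to 92 mm and grips with 3 to 60 N. Pads are 19 mm wide; open, the fingers measure 130 mm over their backs; the gripper's body (75 mm by 190 mm) begins 47 mm behind the grasp point.
Start: joints at [-0.103, 0.434, 0.025, 1.573, -0.012, 1.134, -0.075], TCP at [0.625, -0, 0.249] pointing down, gripper open.
Joint ranges: [-2.62, 2.62], [-0.44, 2.09], [-1.27, 1.32], [0.08, 2.57], [-1.32, 4.46], [0.12, 2], [-2.74, 2.74]. Speed limits (rad/s): [2.22, 2.22, 3.01, 3.01, 3.14, 3.14, 3.14].

INTERFACE

Orientations are given as a rotation vector (axis times angle).
In Python, from cell import telemetry, vision, job, arm gives the robot as it stands. The module is installed in compiled form; this text tells all that it offers.
- The arm moves only by the shell command python3 -m creep 'ROWS' [FORCE]. ROWS is text: rows parted by semicolons, each of 7 numbers parted by spaces: the finger opening in cm, from 0 to 9.18, then the shift along the tool's x, y, z in cm, then the turn, a rotation vector about the tool's x, y, z in degrees. A call has 1 to 5 rows; each row is the pose to reach, as a shift and turn from the pose commanded when the call began, along the tool's axes at that moment; what a row does not reach only later rows make up. A row lasts 1/8 s, in which the tool goes at most 62.5 mm and 10.7 degrees, less where a joint would pass 70% of its speed; a pose out of reach is approached as far as the arm can. A call with a gripper value outside its range is refused whole. The fingers move at their own pace and stop on an object; FORCE is the grip in N (left out, the last holds). Time passes only in rows, so rows that repeat a pose let the fingers close. It gives the time, the measured TCP pose, the force, the opening and the grip force at its end, in the units of the state.
- telemetry.observe(): the state, without advancing time (a new reading comes with each control period).
- vision.get_image(name): name is "scene" or "side" or "wrist"; returns the picture (384x512x3 uint8, red, green, blue); there is no depth.
- vision.camera_info(name): a dict with "fov_y" (degrees; the focal length in pixels is half the picture's height over the tangent of half this angle, whatever the lens; pixels are square), "cx", "cy" (the principal point, pixels), "dist_coeffs" ([k1, k2, p1, p2, k3] as OpenCV has them; the pictures are not rectified), "extrinsics" (4x4, takes a point from camera to world coordinates). Camera axes: x right, y down, z forward; pixel columns grow to the right and rows downward; lengths in m; the calibration is good to about 2 mm. A picture is of the moment at which its call begins: read the wrist's pose just before it. camera_info takes no time and is no camera call; for the wrist camera it gives the pose at the moment of the call.
- job.sign_off(): hands the job in; it is judged then, once.
The state is a dict: "clock": time; "joints": joint angles; "dq": joint speeds; "joint_efforts": joint torques, N m; "position": TCP position; "ee_rot": TCP orientation; "force": force on the tool from outside, world axes, zero at the start; "ft_torque": the same for the moment, N m; "width": opening from 0.0 (shut) to 1.0 (fully open); "gripper_force": force on a finger pad.
Only numpy, scipy, OpenCV 4.12 (cv2) and the standard library are available. Lean on these libraries where they do the work, as an engineer would, in place of code of your own. Each camera call takes 0.05 s, during which the arm holds its last target. There are 200 camera calls.

## Working session

There is one attempt and no reset: what is moved stays moved. The work goes in short steps, Python scripts to look and compute and a shell command to move; the robot and the scene stay as the last step left them, time stands still between calls to the robot, and variables do not carry over. Pictures are saved under pics/ and viewed, at most 10 in all, crops included, and the job is handed in when it is done.

```bash
mkdir -p pics
python3 - <<'E'
from cell import telemetry, vision
import cv2,numpy as np
s=telemetry.observe();print({k:np.round(v,3).tolist() for k,v in s.items()})
for n in("scene","side"):
    c=vision.camera_info(n);print(n,c)
    cv2.imwrite(f"pics/{n}0.png",cv2.cvtColor(vision.get_image(n),cv2.COLOR_RGB2BGR))
E
```

```text
{'clock': 0.0, 'joints': [-0.103, 0.435, 0.025, 1.574, -0.012, 1.134, -0.075], 'dq': [0.001, 0.001, -0.001, 0.0, -0.001, 0.001, 0.0], 'joint_efforts': [0.0, -66.785, 0.985, -31.446, -0.061, 0.043, 0.0], 'position': [0.625, -0.0, 0.248], 'ee_rot': [-2.221, -2.221, 0.002], 'force': [-0.836, -0.127, -0.491], 'ft_torque': [-0.011, -0.009, 0.018], 'gripper_force': 0.0, 'width': 0.994}
scene {'fov_y': 45.19875085318819, 'cx': 258.64426758887197, 'cy': 197.93432276338038, 'dist_coeffs': array([0.02421002, 0.        , 0.        , 0.        , 0.        ]), 'extrinsics': array([[ 0.90721872, -0.29826877,  0.29663098,  0.04483977],
       [-0.42065572, -0.64614532,  0.63682415, -0.82701665],
       [ 0.00172196, -0.70251831, -0.71166359,  1.31358107],
       [ 0.        ,  0.        ,  0.        ,  1.        ]])}
side {'fov_y': 51.65675540611879, 'cx': 259.4144858142697, 'cy': 195.2874119207059, 'dist_coeffs': array([0.01890825, 0.        , 0.        , 0.        , 0.        ]), 'extrinsics': array([[ 0.99905662,  0.00699216, -0.0428601 ,  0.62638973],
       [ 0.04185117, -0.41845668,  0.907272  , -1.14939222],
       [-0.0115913 , -0.90820984, -0.41835454,  0.75177427],
       [ 0.        ,  0.        ,  0.        ,  1.        ]])}
```

View pics/scene0.png

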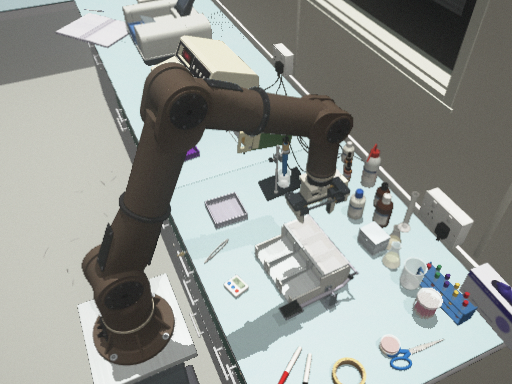

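View pics/side0.png

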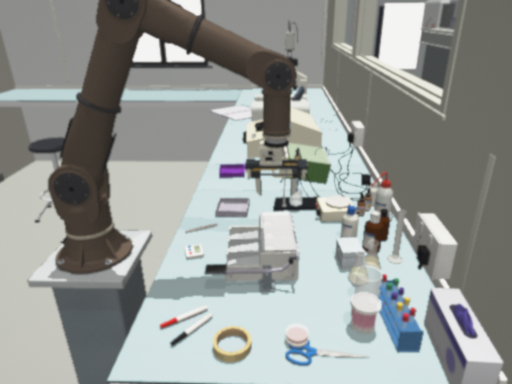

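The scene view shows the dispenser near (305,262), the black tread near (290,310) and the steel tray near (226,210). The side view shows the dispenser near (262,248), the tread near (217,269) and the tray near (233,207). The purple look-alike stands behind the tray. I'll zoom in for corner measurements.

```bash
cat > h.py <<'E'
import cv2,numpy as np
from cell import telemetry, vision
def cam(n):
    c=vision.camera_info(n);f=192/np.tan(np.radians(c["fov_y"]/2))
    return np.array([[f,0,c["cx"]],[0,f,c["cy"]],[0,0,1]]),c["dist_coeffs"],c["extrinsics"]
def ray(C,px):
    K,d,E=C;u=cv2.undistortPoints(np.array(px,float).reshape(-1,1,2),K,d).reshape(-1,2)
    return E[:3,3],np.c_[u,np.ones(len(u))]@E[:3,:3].T
def plane(C,px,z):
    o,r=ray(C,px);return o+r*((z-o[2])/r[:,2])[:,None]
def tri(Ca,pa,Cb,pb):
    A=np.zeros((3,3));b=np.zeros(3)
    for C,p in((Ca,pa),(Cb,pb)):
        o,r=ray(C,[p]);r=r[0]/np.linalg.norm(r);M=np.eye(3)-np.outer(r,r);A+=M;b+=M@o
    return np.linalg.solve(A,b)
def proj(C,P):
    K,d,E=C;R=E[:3,:3].T
    return cv2.projectPoints(np.array(P,float).reshape(-1,1,3),cv2.Rodrigues(R)[0],-R@E[:3,3],K,d)[0].reshape(-1,2)
E
python3 - <<'E'
import cv2
a=cv2.imread('pics/scene0.png')[185:335,195:365];cv2.imwrite('pics/sc.png',cv2.resize(a,None,fx=4,fy=4,interpolation=cv2.INTER_CUBIC)[:600])
a=cv2.imread('pics/side0.png')[190:290,190:310];cv2.imwrite('pics/si.png',cv2.resize(a,None,fx=6,fy=6,interpolation=cv2.INTER_CUBIC))
E
```

```text
(no output)
```

View pics/sc.png

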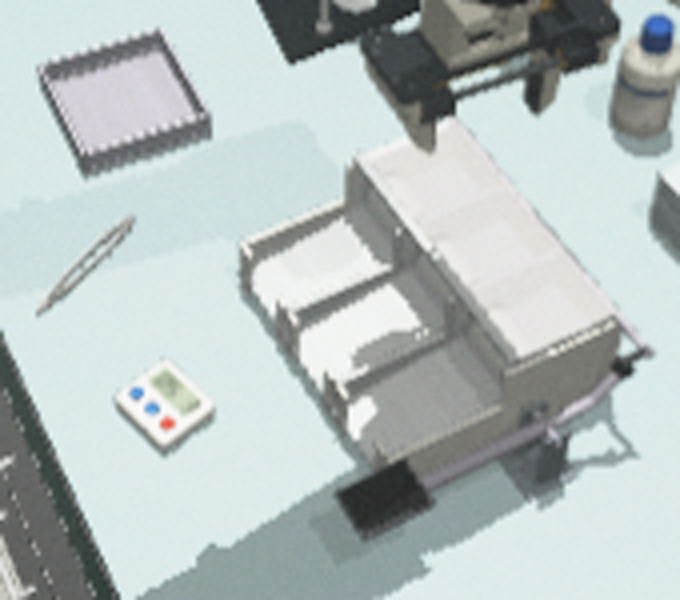

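View pics/si.png

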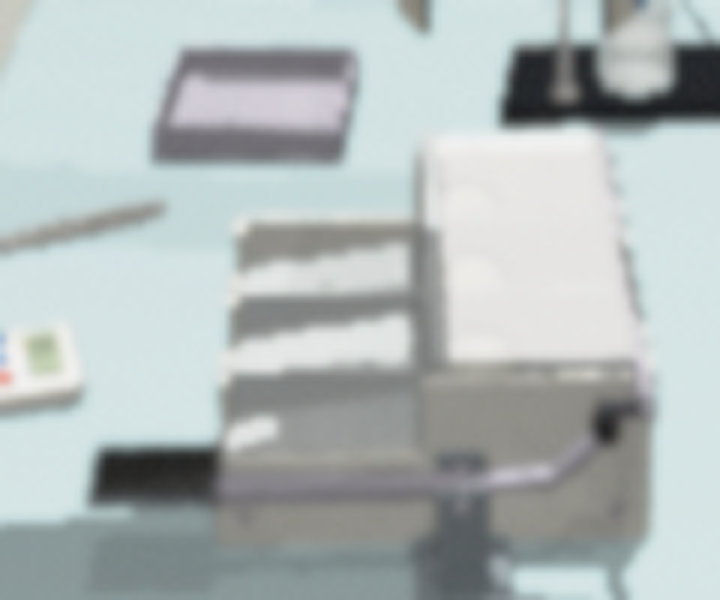

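The scene crop shows the tread corners at about (335,493), (405,460), (437,500) and (365,538). The tray rim corners are at (40,68), (158,32), (212,118) and (85,162). The lid top corners are at (350,160), (450,120), (618,322) and (512,365). The side crop shows the same things.

Run:
```python
from h import *
S,D=cam("scene"),cam("side")
s=lambda L:[(x/4+195-.4,y/4+185-.4) for x,y in L]
d=lambda L:[(x/6+190-.4,y/6+190-.4) for x,y in L]
def show(n,ps,pd,z):
    a,b=plane(S,s(ps),z)*1e3,plane(D,d(pd),z)*1e3
    print(n,'\n',a[:,:2].round(),a.mean(0).round(),'\n',b[:,:2].round(),b.mean(0).round())
    print([ (tri(S,p,D,q)*1e3).round().tolist() for p,q in zip(s(ps),d(pd))])
show("tread",[(405,460),(335,493),(365,538),(437,500)],[(220,450),(100,450),(92,503),(220,502)],.074)
show("tray",[(40,68),(158,32),(212,122),(85,165)],[(183,48),(357,48),(342,155),(155,155)],.028)
show("lid",[(350,160),(450,120),(618,322),(512,365)],[(425,140),(600,132),(640,360),(445,362)],.110)
show("walls",[(242,243),(355,200)],[(240,220),(415,215)],.08)
```

```text
tread 
 [[ 480. -168.]
 [ 418. -171.]
 [ 421. -215.]
 [ 486. -209.]] [ 451. -190.   74.] 
 [[ 479. -172.]
 [ 420. -173.]
 [ 423. -217.]
 [ 484. -215.]] [ 452. -194.   74.]
[[480.0, -168.0, 72.0], [419.0, -169.0, 71.0], [422.0, -213.0, 71.0], [485.0, -209.0, 71.0]]
tray 
 [[382. 393.]
 [505. 391.]
 [504. 258.]
 [376. 258.]] [442. 325.  28.] 
 [[383. 394.]
 [509. 396.]
 [510. 230.]
 [387. 228.]] [447. 312.  28.]
[[383.0, 395.0, 27.0], [507.0, 394.0, 27.0], [509.0, 272.0, 8.0], [380.0, 276.0, 4.0]]
lid 
 [[ 566.   98.]
 [ 667.  103.]
 [ 682. -146.]
 [ 584. -146.]] [625. -23. 110.] 
 [[ 570.   94.]
 [ 673.  106.]
 [ 686. -142.]
 [ 590. -146.]] [630. -22. 110.]
[[569.0, 103.0, 104.0], [671.0, 107.0, 108.0], [685.0, -144.0, 110.0], [588.0, -142.0, 106.0]]
walls 
 [[452.  76.]
 [562.  78.]] [507.  77.  80.] 
 [[465.  49.]
 [566.  57.]] [515.  53.  80.]
[[460.0, 93.0, 56.0], [566.0, 87.0, 65.0]]
```

```bash
python3 -m creep '0 -4.7 -4.4 0 0 0 0; 0 -9.4 -8.8 0 0 0 0; 0 -14 -13.2 0 0 0 0; 0 -18.9 -17.7 2 0 0 0; 0 -18.9 -17.7 2 0 0 0' 20; python3 -m creep '0 0 0 4 0 0 0; 0 0 0 8 0 0 0; 0 0 0 10.2 0 0 0; 0 0 0 10.2 0 0 0;0 0 0 10.2 0 0 0'
```

```text
clock: 0.72
position: [0.4442, -0.1921, 0.2279]
ee_rot: [-2.227, -2.214, 0.004]
force: [0.3, 0.8, -0.0]
width: 0.506
gripper_force: 0.0
clock: 1.35
position: [0.4489, -0.1888, 0.1275]
ee_rot: [2.22, 2.221, 0.001]
force: [0.3, 0.3, -0.2]
width: 0.01
gripper_force: 0.0
```

```bash
python3 -m creep '0 0 0 2 0 0 0; 0 0 0 3 0 0 0; 0 0 0 3.5 0 0 0; 0 0 0 4 0 0 0; 0 0 0 4.5 0 0 0'; python3 -m creep '0 0 0 .5 0 0 0; 0 0 0 1 0 0 0; 0 0 0 1.5 0 0 0; 0 0 0 2 0 0 0; 0 0 0 2.2 0 0 0'
```

```text
clock: 1.98
position: [0.448, -0.189, 0.0823]
ee_rot: [2.222, 2.221, 0.0]
force: [-2.2, 1.3, 5.5]
width: 0.005
gripper_force: 2.9
clock: 2.6
position: [0.4493, -0.189, 0.0605]
ee_rot: [2.22, 2.22, 0.002]
force: [2.2, 0.6, 5.5]
width: 0.004
gripper_force: 2.5
```

```bash
python3 -m creep '0 0 0 .2 0 0 0; 0 0 0 .4 0 0 0; 0 0 0 .4 0 0 0'; python3 -m creep '0 0 0 .2 0 0 0; 0 0 0 .2 0 0 0;0 0 0 .2 0 0 0;0 0 0 .2 0 0 0;0 0 0 .2 0 0 0'
python3 - <<'E'
from h import *
for n in("scene","side"): cv2.imwrite(f"pics/{n}1.png",vision.get_image(n)[:,:,::-1])
a=cv2.imread('pics/scene1.png')[185:335,195:365];b=cv2.imread('pics/side1.png')[190:310,170:320]
cv2.imwrite('pics/both1.png',np.hstack([cv2.resize(a,(400,353)),cv2.resize(b,(400,353))]))
E
```

```text
clock: 2.98
position: [0.4496, -0.1891, 0.0567]
ee_rot: [2.219, 2.22, 0.003]
force: [1.8, 1.6, 5.4]
width: 0.006
gripper_force: 2.3
clock: 3.6
position: [0.4499, -0.1891, 0.0561]
ee_rot: [2.219, 2.219, 0.004]
force: [-4.0, 3.1, 29.5]
width: 0.001
gripper_force: 14.3
```

View pics/both1.png

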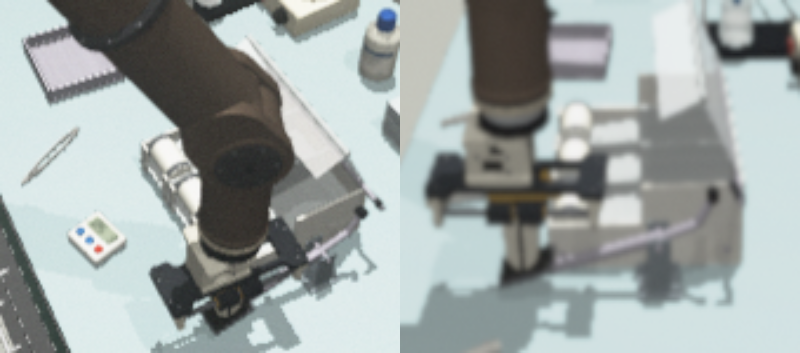

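Pedal on its stop, lid fully up (left crop, ~(300,120)), three white cartridges lie at the front (side crop ~(573,115), (573,160), (570,210)). Now ease the pedal up.

```bash
python3 -m creep '0 0 0 -.2 0 0 0; 0 0 0 -.4 0 0 0; 0 0 0 -.6 0 0 0; 0 0 0 -.8 0 0 0; 0 0 0 -1.0 0 0 0'; python3 -m creep '0 0 0 -.2 0 0 0; 0 0 0 -.4 0 0 0; 0 0 0 -.6 0 0 0; 0 0 0 -.8 0 0 0; 0 0 0 -1.0 0 0 0';python3 -m creep '0 0 0 -.2 0 0 0; 0 0 0 -.4 0 0 0; 0 0 0 -.6 0 0 0; 0 0 0 -.8 0 0 0; 0 0 0 -1.0 0 0 0';python3 -m creep '0 0 0 -.2 0 0 0; 0 0 0 -.4 0 0 0; 0 0 0 -.6 0 0 0; 0 0 0 -.8 0 0 0; 0 0 0 -1.0 0 0 0';python3 -m creep '0 0 0 -.2 0 0 0; 0 0 0 -.4 0 0 0; 0 0 0 -.6 0 0 0; 0 0 0 -.8 0 0 0; 0 0 0 -1.0 0 0 0'
```

```text
clock: 4.32
position: [0.4487, -0.1891, 0.0646]
ee_rot: [2.221, 2.221, 0.001]
force: [-0.9, 1.0, 5.5]
width: 0.008
gripper_force: 2.5
clock: 4.95
position: [0.4479, -0.1891, 0.0744]
ee_rot: [2.222, 2.221, -0.0]
force: [-2.1, 0.1, 4.8]
width: 0.007
gripper_force: 2.7
clock: 5.58
position: [0.4478, -0.1891, 0.0844]
ee_rot: [-2.222, -2.221, 0.0]
force: [-2.2, 0.2, 4.6]
width: 0.002
gripper_force: 2.7
clock: 6.2
position: [0.4482, -0.1891, 0.0945]
ee_rot: [2.221, 2.221, 0.0]
force: [-1.3, -0.0, 4.6]
width: 0.005
gripper_force: 2.5
clock: 6.82
position: [0.4479, -0.189, 0.1038]
ee_rot: [-2.222, -2.221, 0.0]
force: [-0.9, -0.6, -0.1]
width: 0.006
gripper_force: 0.0
```

```bash
python3 -m creep '9 0 0 -5 0 0 0; 9 0 0 -10 0 0 0; 9 1 2 -16 0 0 0; 9 8 4 -20 0 0 0; 9 14 5 -22 0 0 0';python3 -m creep '9 2 0 0 0 0 0; 9 2 0 0 0 0 0; 9 2 0 0 0 0 0; 9 2 0 0 0 0 0'
python3 - <<'E'
from h import *
ims=[]
for n in("wrist","side"):
    print(cam(n)[2].round(3)); im=vision.get_image(n)[:,:,::-1];cv2.imwrite(f"pics/{n}2.png",im);ims.append(im)
cv2.imwrite('pics/both2.png',np.hstack([ims[0],cv2.resize(ims[1][190:310,190:310],(288,384))[:,:]]))
E
```

```text
clock: 7.45
position: [0.4947, -0.069, 0.3175]
ee_rot: [2.223, 2.218, 0.002]
force: [1.8, -0.2, -0.9]
width: 0.501
gripper_force: 0.0
clock: 7.95
position: [0.4937, -0.0514, 0.3152]
ee_rot: [-2.224, -2.219, 0.001]
force: [0.9, 0.1, -0.4]
width: 0.935
gripper_force: 0.0
[[ 1.    -0.002 -0.002  0.494]
 [-0.002 -0.967 -0.253  0.017]
 [-0.001  0.253 -0.968  0.451]
 [ 0.     0.     0.     1.   ]]
[[ 0.999  0.007 -0.043  0.626]
 [ 0.042 -0.418  0.907 -1.149]
 [-0.012 -0.908 -0.418  0.752]
 [ 0.     0.     0.     1.   ]]
```

View pics/both2.png

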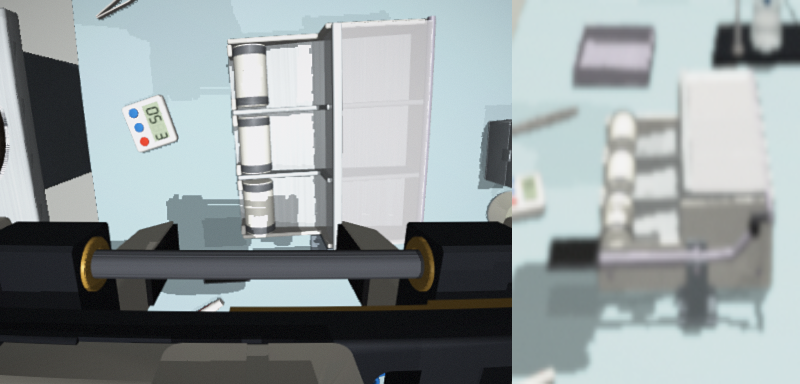

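The wrist view shows the shut lid and the three cartridges at about (250,75), (255,143) and (259,207), all lying at the end stops. In the side view the pedal is up.

Run:
```python
from h import *
W=cam("wrist")
im=cv2.imread('pics/wrist2.png')
m=((im.min(2)>175)).astype(np.uint8)
g=lambda l,p,z:print(l,(plane(W,p,z)*1e3).round(1)[:,:2].tolist())
g("carts",[(250.5,75),(255.3,143),(259.5,207)],.053)
g("cart edges L",[(233,75),(268.5,75)],.05);g("M",[(238,143),(272,143)],.05);g("R",[(243,207),(276,207)],.05)
g("lid front",[(332,25),(332,245)],.11);g("lid rear",[(434,18),(424,240)],.11);g("front",[(228,40),(243,235)],.055)
for r in(75,143,207): print(r, np.where(m[r,220:345])[0]+220)
```

```text
carts [[485.6, 59.3], [491.1, -22.2], [496.5, -106.7]]
cart edges L [[464.3, 59.7], [507.4, 59.6]]
M [[469.1, -22.5], [512.4, -22.6]]
R [[474.4, -107.6], [518.6, -107.7]]
lid front [[568.8, 101.5], [581.8, -136.1]]
lid rear [[672.6, 110.3], [691.9, -130.6]]
front [[459.5, 98.5], [474.1, -145.7]]
75 [220 221 222 223 224 225 226 227 230 231 232 233 237 238 239 240 241 242
 243 244 245 246 247 248 249 250 251 252 253 254 255 256 257 258 259 260
 261 262 263 264 267 268 269 270 271 272 273 274 275 276 277 278 279 280
 281 282 283 284 285 286 287 288 289 290 291 292 293 294 295 296 297 298
 299 300 301 302 303 304 305 306 307 308 309 310 311 312 334 335 336 337
 338 339 340 341 342 343 344]
143 [220 221 222 223 224 225 226 227 228 229 230 231 232 233 234 235 236 237
 238 239 241 242 243 244 245 246 247 248 249 250 251 252 253 254 255 256
 257 258 259 260 261 262 263 264 265 266 267 268 270 271 272 273 274 275
 276 277 278 279 280 281 282 283 284 285 286 287 288 289 290 291 292 293
 294 295 296 297 298 299 300 301 302 303 304 305 306 307 308 309 310 311
 312 313 334 335 336 337 338 339 340 341 342 343 344]
207 [246 247 248 249 250 251 252 253 254 255 256 257 258 259 260 261 262 263
 264 265 298 299 300 301 302 303 304 305 306 307 308 309 310 311 312 313
 314 334 335 336 337 338 339 340 341 342 343 344]
```

```bash
cat > go.py <<'E'
import sys,numpy as np
from scipy.spatial.transform import Rotation as R
from cell import telemetry
# go.py x y z(mm) tilt yaw : row needed from current pose
x,y,z,t,w=map(float,sys.argv[1:6]);s=telemetry.observe()
A=R.from_rotvec(s["ee_rot"]);B=R.from_euler('z',w,degrees=True)*R.from_matrix([[0,1,0],[1,0,0],[0,0,-1]])*R.from_euler('x',-t,degrees=True)
print("pos",np.round(np.array(s["position"])*1e3,1),"shift cm",(A.inv().apply(np.array([x,y,z])/1e3-s["position"])*100).round(2),"turn",np.degrees((A.inv()*B).as_rotvec()).round(1),"F",np.round(s["force"],2))
E
python3 go.py 488 -22.5 140 15 3.5
```

```text
pos [493.8 -50.9 315.4] shift cm [ 2.84 -0.57 17.54] turn [-15.    0.5  -3.6] F [ 0.45 -1.01  0.84]
```

```bash
python3 -m creep '9.1 1 0 4 -7.5 0.2 -1.8; 9.1 2 -.3 8 -15 .5 -3.6; 9.1 2.8 -.6 12 -15 .5 -3.6; 9.1 2.8 -.6 12 -15 .5 -3.6; 9.1 2.8 -.6 12 -15 .5 -3.6'; for i in 1 2 3; do python3 -m creep '9.1 0 0 0 0 0 0'|grep -e force:; done;  python3 go.py 488 -22.5 58.6 15 3.5;  python3 go.py 488 -22.5 100 15 3.5
```

```text
clock: 8.68
position: [0.4894, -0.0223, 0.197]
ee_rot: [2.018, 2.149, 0.285]
force: [1.2, 0.6, 1.6]
width: 0.994
gripper_force: 0.0
force: [-0.4, -1.0, 0.4]
gripper_force: 0.0
force: [-0.6, 0.2, -1.2]
gripper_force: 0.0
force: [-1.6, -0.6, 0.3]
gripper_force: 0.0
pos [488.3 -21.9 196.1] shift cm [-0.06 -3.6  13.27] turn [ 0.1 -0.1  0.1] F [-1.56 -0.62  0.34]
pos [488.3 -21.9 196.1] shift cm [-0.06 -2.53  9.27] turn [ 0.1 -0.1  0.1] F [-1.56 -0.62  0.34]
```

```bash
python3 -m creep '9.1 0 -1.2 4.4 0 0 0; 9.1 0 -2.4 8.8 0 0 0; 9.1 0 -3.2 12 0 0 0; 9.1 -.1 -3.6 13.3 0 0 0; 9.1 -.1 -3.6 13.3 0 0 0'; python3 -m creep '3 0 0 0 0 0 0; 3 0 0 0 0 0 0;3 0 0 0 0 0 0;3 0 0 0 0 0 0;3 0 0 0 0 0 0' 15;  python3 go.py 488 -22.5 58.6 15 3.5
```

```text
clock: 9.68
position: [0.4871, -0.0228, 0.0569]
ee_rot: [2.02, 2.152, 0.281]
force: [0.5, 0.6, 0.9]
width: 0.995
gripper_force: 0.0
clock: 10.3
position: [0.4877, -0.0228, 0.0579]
ee_rot: [2.019, 2.15, 0.284]
force: [-0.2, 0.3, -0.6]
width: 0.493
gripper_force: 0.0
pos [487.7 -22.8  57.9] shift cm [ 0.02  0.04 -0.06] turn [ 0.  -0.1  0.1] F [-0.19  0.27 -0.59]
```

```bash
python3 -m creep '3 0 0 0 0 0 0; 3 0 0 0 0 0 0;3 0 0 0 0 0 0' 15; python3 -m creep '3 0 .27 -1 0 0 0; 3 0 .54 -2 0 0 0; 3 0 1.1 -4 0 0 0; 3 0 1.3 -5 0 0 0; 3 0 1.3 -5 0 0 0'; for i in 1 2 3 4 5 6 7 8 9 10; do python3 -m creep '3 0 0 0 0 0 0'|grep -e '^force:' -e width;done
```

```text
clock: 10.68
position: [0.4878, -0.0228, 0.0579]
ee_rot: [2.018, 2.15, 0.284]
force: [0.9, 0.5, 1.5]
width: 0.432
gripper_force: 15.0
clock: 11.3
position: [0.4874, -0.0229, 0.1102]
ee_rot: [2.018, 2.149, 0.285]
force: [-0.3, 1.4, -3.5]
width: 0.43
gripper_force: 15.0
force: [0.5, -0.5, -3.0]
width: 0.431
force: [0.1, 0.5, -2.6]
width: 0.432
force: [-0.1, 0.1, -3.5]
width: 0.431
force: [-0.0, -0.5, -3.4]
width: 0.43
force: [-0.4, -0.2, -3.0]
width: 0.431
force: [0.1, -1.2, -3.6]
width: 0.429
force: [0.0, 0.4, -3.0]
width: 0.431
force: [0.7, -0.5, -2.3]
width: 0.433
force: [-0.0, 0.9, -2.9]
width: 0.431
force: [0.3, 0.3, -3.1]
width: 0.433
```

The middle cartridge is full, averaging 3.0 N. I'll put it back and try the left one.

```bash
python3 -m creep '3 0 -.5 2 0 0 0; 3 0 -1.0 4 0 0 0; 3 0 -1.2 4.7 0 0 0; 3 0 -1.3 5 0 0 0; 3 0 -1.3 5 0 0 0'; python3 -m creep '9.1 0 0 0 0 0 0; 9.1 0 0 0 0 0 0;9.1 0 0 0 0 0 0;9.1 0 0 0 0 0 0;9.1 0 0 0 0 0 0';python3 -m creep '9.1 0 0 0 0 0 0;9.1 0 .27 -1 0 0 0; 9.1 0 1.2 -4 0 0 0; 9.1 0 2.7 -10 0 0 0; 9.1 0 2.7 -10 0 0 0';  python3 go.py 483.2 59.3 150 15 3.5;  python3 go.py 483.2 59.3 58.6 15 3.5
python3 - <<'E'
from h import *
cv2.imwrite("pics/w3.png",vision.get_image("wrist")[:,:,::-1])
E
```

```text
clock: 13.18
position: [0.4878, -0.0228, 0.0582]
ee_rot: [2.018, 2.15, 0.284]
force: [0.5, 0.3, -2.2]
width: 0.43
gripper_force: 15.0
clock: 13.8
position: [0.4877, -0.0228, 0.0578]
ee_rot: [2.019, 2.15, 0.284]
force: [-0.7, -0.1, 0.2]
width: 0.926
gripper_force: 0.0
clock: 14.42
position: [0.4906, -0.0227, 0.1666]
ee_rot: [2.014, 2.145, 0.293]
force: [1.0, -0.5, -1.0]
width: 0.994
gripper_force: 0.0
pos [490.6 -22.7 166.6] shift cm [ 8.23 -0.66  1.54] turn [ 0.5 -0.   0.1] F [ 1.02 -0.46 -0.96]
pos [490.6 -22.7 166.6] shift cm [ 8.23 -3.1  10.35] turn [ 0.5 -0.   0.1] F [ 1.02 -0.46 -0.96]
```

View pics/w3.png

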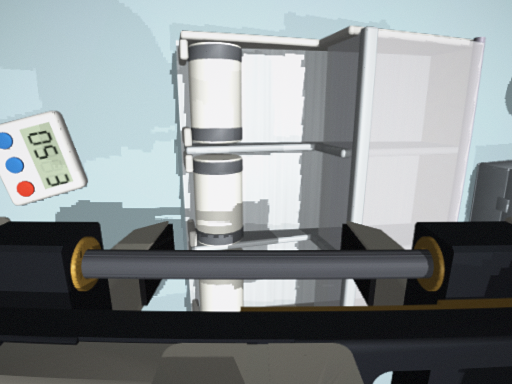

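The middle cartridge (218,197) lies against its stops again and the left one is undisturbed (215,93).

```bash
python3 -m creep '9.1 4 -.2 0 0 0 0; 9.1 8.2 -.5 0.5 0 0 0; 9.1 8.2 -.5 1 0 0 0;9.1 8.2 -.5 1 0 0 0; 9.1 8.2 -.5 1 0 0 0';  python3 go.py 483.2 59.3 58.6 15 3.5
```

```text
clock: 15.1
position: [0.4803, 0.0576, 0.1501]
ee_rot: [2.021, 2.149, 0.282]
force: [-0.6, -1.1, 0.0]
width: 0.992
gripper_force: 0.0
pos [480.3  57.6 150.1] shift cm [ 0.16 -2.07  8.92] turn [-0. -0.  0.] F [-0.62 -1.1   0.01]
```

```bash
python3 -m creep '9.1 .1 -1.0 4.4 0 0 0; 9.1 .1 -1.7 7.4 0 0 0; 9.1 .1 -2.1 8.9 0 0 0; 9.1 .1 -2.1 8.9 0 0 0; 9.1 .1 -2.1 8.9 0 0 0';python3 go.py 483.2 59.3 58.6 15 3.5; for k in 1 2 ; do python3 -m creep '3 0 0 0 0 0 0; 3 0 0 0 0 0 0;3 0 0 0 0 0 0;3 0 0 0 0 0 0' 15;done; python3 -m creep '3 0 .27 -1 0 0 0; 3 0 .54 -2 0 0 0; 3 0 1.1 -4 0 0 0; 3 0 1.3 -5 0 0 0; 3 0 1.3 -5 0 0 0'; for i in 1 2 3 4 5 6 7 8 9 10; do python3 -m creep '3 0 0 0 0 0 0'|grep -e '^force:';done; python3 go.py 483.2 59.3 58.6 15 3.5
```

```text
clock: 15.72
position: [0.4836, 0.0596, 0.0597]
ee_rot: [2.019, 2.149, 0.284]
force: [-0.2, 0.6, 0.7]
width: 0.991
gripper_force: 0.0
pos [483.6  59.6  59.7] shift cm [-0.03 -0.07  0.09] turn [ 0.1 -0.   0. ] F [-0.22  0.64  0.68]
clock: 16.23
position: [0.4832, 0.0601, 0.0592]
ee_rot: [2.018, 2.15, 0.284]
force: [-0.3, -0.4, -0.1]
width: 0.605
gripper_force: 0.0
clock: 16.73
position: [0.483, 0.0601, 0.059]
ee_rot: [2.019, 2.15, 0.283]
force: [-1.1, -0.0, 0.7]
width: 0.433
gripper_force: 15.0
clock: 17.35
position: [0.4831, 0.06, 0.1116]
ee_rot: [2.018, 2.149, 0.286]
force: [0.4, -0.1, -3.6]
width: 0.432
gripper_force: 15.0
force: [0.9, -0.1, -4.5]
force: [0.4, 0.4, -3.9]
force: [0.3, 0.2, -3.8]
force: [0.4, 0.8, -2.7]
force: [0.9, 0.1, -4.3]
force: [0.4, -0.2, -4.5]
force: [-0.5, -0.3, -3.7]
force: [0.3, -0.5, -4.9]
force: [-0.2, -0.4, -4.3]
force: [0.0, 0.6, -3.6]
pos [482.7  60.1 110.7] shift cm [-0.08 -1.31  5.04] turn [ 0.  -0.1  0.1] F [ 0.01  0.63 -3.61]
```

The left one is full too (about 4 N), so the right one should be empty. I'll put this back and fetch the right one.

```bash
python3 -m creep '3 0 -.5 2 0 0 0; 3 0 -1.0 4 0 0 0; 3 0 -1.2 4.7 0 0 0; 3 0 -1.3 5 0 0 0; 3 0 -1.3 5 0 0 0'; python3 -m creep '9.1 0 0 0 0 0 0; 9.1 0 0 0 0 0 0;9.1 0 0 0 0 0 0;9.1 0 0 0 0 0 0;9.1 0 0 0 0 0 0';python3 -m creep '9.1 0 0 0 0 0 0;9.1 0 .27 -1 0 0 0; 9.1 0 1.2 -4 0 0 0; 9.1 0 2.7 -10 0 0 0; 9.1 0 2.7 -10 0 0 0';python3 -m creep '9.1 -4 0 0 0 0 0; 9.1 -8 .2 0 0 0 0; 9.1 -12 .4 0 0 0 0; 9.1 -16.5 .4 0 0 0 0; 9.1 -16.5 .4 0 0 0 0'; python3 -m creep '9.1 0 0 0 0 0 0;9.1 0 0 0 0 0 0'; python3 go.py 493.7 -105.5 58.6 15 3.5
```

```text
clock: 19.23
position: [0.4833, 0.0602, 0.0594]
ee_rot: [2.018, 2.15, 0.284]
force: [-1.1, 0.2, -3.6]
width: 0.427
gripper_force: 15.0
clock: 19.85
position: [0.4832, 0.0601, 0.0591]
ee_rot: [2.019, 2.15, 0.284]
force: [-0.4, 0.3, -0.1]
width: 0.926
gripper_force: 0.0
clock: 20.48
position: [0.4859, 0.0607, 0.1679]
ee_rot: [2.015, 2.145, 0.294]
force: [1.0, -0.5, -0.4]
width: 0.99
gripper_force: 0.0
clock: 21.1
position: [0.4971, -0.1084, 0.1635]
ee_rot: [2.025, 2.143, 0.282]
force: [0.4, 1.2, -0.3]
width: 0.993
gripper_force: 0.0
clock: 21.35
position: [0.4975, -0.103, 0.1635]
ee_rot: [2.017, 2.153, 0.284]
force: [0.1, 0.8, 0.3]
width: 0.989
gripper_force: 0.0
pos [ 497.5 -103.   163.5] shift cm [-0.24 -3.09 10.03] turn [-0.  -0.1  0.2] F [0.1  0.79 0.29]
```

```bash
python3 -m creep '9.1 -.2 -1.4 4.6 0 0 0; 9.1 -.2 -2.6 8.4 0 0 0; 9.1 -.2 -3.1 10 0 0 0; 9.1 -.2 -3.1 10 0 0 0; 9.1 -.2 -3.1 10 0 0 0';python3 go.py 493.7 -105.5 58.6 15 3.5; for k in 1 2 ; do python3 -m creep '3 0 0 0 0 0 0; 3 0 0 0 0 0 0;3 0 0 0 0 0 0;3 0 0 0 0 0 0' 10;done; python3 -m creep '3 0 .27 -1 0 0 0; 3 0 .54 -2 0 0 0; 3 0 1.1 -4 0 0 0; 3 0 1.3 -5 0 0 0; 3 0 1.3 -5 0 0 0'; for i in 1 2 3 4 5 6 7 8; do python3 -m creep '3 0 0 0 0 0 0'|grep -e '^force:';done; python3 go.py 493.7 -105.5 200 15 3.5
```

```text
clock: 21.98
position: [0.4943, -0.1059, 0.0597]
ee_rot: [2.017, 2.151, 0.285]
force: [-0.2, 0.3, 0.5]
width: 0.994
gripper_force: 0.0
pos [ 494.3 -105.9   59.7] shift cm [ 0.05 -0.09  0.09] turn [ 0.1 -0.1  0.2] F [-0.19  0.29  0.5 ]
clock: 22.48
position: [0.4937, -0.1066, 0.0591]
ee_rot: [2.019, 2.15, 0.284]
force: [-0.3, 0.4, -0.2]
width: 0.606
gripper_force: 0.0
clock: 22.98
position: [0.4936, -0.1066, 0.0589]
ee_rot: [2.019, 2.15, 0.284]
force: [0.2, -0.1, 0.6]
width: 0.429
gripper_force: 10.0
clock: 23.6
position: [0.4938, -0.1067, 0.1116]
ee_rot: [2.017, 2.149, 0.285]
force: [-0.9, 0.6, -1.0]
width: 0.433
gripper_force: 10.0
force: [-0.3, -0.5, -2.2]
force: [-0.2, -0.3, -0.3]
force: [-0.2, -0.5, -0.2]
force: [0.3, 0.3, -1.3]
force: [0.3, -0.4, -0.5]
force: [0.2, -0.4, -0.6]
force: [-0.7, 0.3, -0.6]
force: [-0.4, 0.6, -0.0]
pos [ 493.3 -106.6  110.7] shift cm [ 0.11  2.36 -8.62] turn [ 0.  -0.1  0.1] F [-0.35  0.58 -0.03]
```

The right one is empty (about 0.7 N). Lift it, level the tool and carry it towards the tray.

```bash
python3 -m creep '3 0 1.2 -4.5 0 0 0; 3 0 2.4 -8.6 0 0 0; 3 2 2.4 -8.6 7 0 1.7; 3 7 2 -8.6 15 0 3.5; 3 12 2 -8.6 15 0 3.5'; python3 -m creep '3 0 0 0 0 0 0; 3 0 0 0 0 0 0'; python3 go.py 444 220 180 0 0
```

```text
clock: 25.22
position: [0.4843, 0.0145, 0.1991]
ee_rot: [-2.215, -2.219, -0.008]
force: [0.5, 0.4, -0.9]
width: 0.432
gripper_force: 10.0
clock: 25.48
position: [0.4827, 0.0126, 0.1988]
ee_rot: [-2.214, -2.221, -0.009]
force: [-1.2, -0.6, -0.7]
width: 0.436
gripper_force: 10.0
pos [482.7  12.6 198.8] shift cm [20.74 -3.8   2.05] turn [-0.  -0.5  0.2] F [-1.25 -0.61 -0.71]
```

```bash
python3 -m creep '3 5 -1 0 0 0 0; 3 10 -2 0 0 0 0; 3 15 -3 0 0 0 0; 3 20.7 -3.8 0 0 -.5 .2; 3 20.7 -3.8 0 0 -.5 .2';python3 -m creep '3 0 0 0 0 0 0; 3 0 0 0 0 0 0';  python3 go.py 444 327 120 0 0
python3 - <<'E'
from h import *
print(repr(cam("wrist")))
cv2.imwrite("pics/w4.png",vision.get_image("wrist")[:,:,::-1])
E
```

```text
clock: 26.1
position: [0.4435, 0.2235, 0.2009]
ee_rot: [-2.216, -2.226, -0.002]
force: [0.7, -1.2, -0.5]
width: 0.434
gripper_force: 10.0
clock: 26.35
position: [0.4448, 0.2177, 0.2006]
ee_rot: [2.225, 2.217, -0.002]
force: [0.3, 0.5, -2.4]
width: 0.433
gripper_force: 10.0
pos [444.8 217.7 200.6] shift cm [10.94 -0.12  8.04] turn [-0.   0.1 -0.2] F [ 0.32  0.54 -2.42]
(array([[313.84447127,   0.        , 257.09541135],
       [  0.        , 313.84447127, 192.6708672 ],
       [  0.        ,   0.        ,   1.        ]]), array([-0.05098584,  0.        ,  0.        ,  0.        ,  0.        ]), array([[ 9.99993143e-01, -3.20542962e-03, -1.85446635e-03,
         4.45119384e-01],
       [-3.57094894e-03, -9.67299628e-01, -2.53611273e-01,
         2.85783327e-01],
       [-9.80891522e-04,  2.53616156e-01, -9.67304442e-01,
         3.36654894e-01],
       [ 0.00000000e+00,  0.00000000e+00,  0.00000000e+00,
         1.00000000e+00]]))
```

View pics/w4.png

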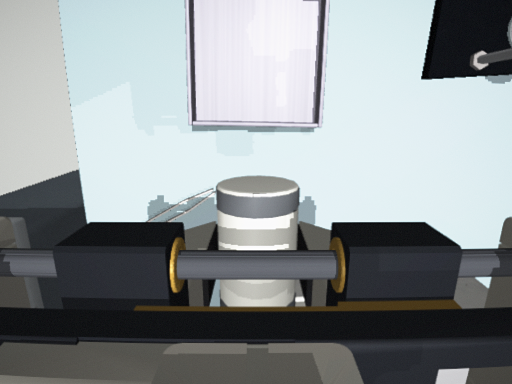

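The tray's near rim runs at row 126 from column 190 to 322. That puts its centre near x 0.445, y 0.331. The cartridge sits firmly between the fingers.

```bash
python3 -m creep '3 5 0 0 0 0 0; 3 10 0 2 0 0 0; 3 11.3 0 6 0 0 0; 3 11.3 0 11 0 0 0; 3 11.3 0 11 0 0 0';python3 -m creep '3 0 0 0 0 0 0; 3 0 0 0 0 0 0';  python3 go.py 444.5 331 36 0 0
```

```text
clock: 27.02
position: [0.4428, 0.3299, 0.0877]
ee_rot: [-2.224, -2.219, 0.012]
force: [-0.5, -0.3, -0.5]
width: 0.434
gripper_force: 10.0
clock: 27.28
position: [0.4456, 0.3332, 0.0928]
ee_rot: [2.223, 2.219, 0.005]
force: [-0.3, 0.7, -0.8]
width: 0.432
gripper_force: 10.0
pos [445.6 333.2  92.8] shift cm [-0.23 -0.13  5.68] turn [ 0.1 -0.1 -0.1] F [-0.33  0.73 -0.83]
```

```bash
python3 -m creep '3 -.2 -.1 2 0 0 0; 3 -.2 -.1 4 0 0 0; 3 -.2 -.1 5.2 0 0 0; 3 -.2 -.1 5.6 0 0 0; 3 -.2 -.1 5.6 0 0 0'; python3 -m creep '4.6 0 0 0 0 0 0;5 0 0 0 0 0 0; 6 0 0 0 0 0 0;6 0 0 0 0 0 0;6 0 0 0 0 0 0'; python3 -m creep '6 0 0 -1 0 0 0;6 0 0 -4 0 0 0; 6 0 0 -10 0 0 0;6 -5 0 -16 0 0 0;6 -10 0 -18 0 0 0'; python3 -m creep '6 -5 0 0 0 0 0;6 -5 0 -0 0 0 0'
python3 - <<'E'
from h import *
a=vision.get_image("wrist")[:,:,::-1];b=vision.get_image("side")[190:310,170:310,::-1]
cv2.imwrite("pics/w5.png",np.hstack([cv2.resize(a,(400,300)),cv2.resize(b,(350,300))]))
E
```

```text
clock: 27.9
position: [0.4436, 0.3311, 0.0353]
ee_rot: [2.222, 2.22, 0.001]
force: [0.5, -0.2, -1.0]
width: 0.433
gripper_force: 10.0
clock: 28.52
position: [0.4432, 0.3308, 0.0346]
ee_rot: [2.222, 2.221, -0.001]
force: [-0.0, 0.4, 0.3]
width: 0.652
gripper_force: 0.0
clock: 29.15
position: [0.4437, 0.2364, 0.2153]
ee_rot: [2.219, 2.223, 0.006]
force: [1.7, -0.5, -0.5]
width: 0.65
gripper_force: 0.0
clock: 29.4
position: [0.4435, 0.1815, 0.2132]
ee_rot: [2.228, 2.213, -0.001]
force: [0.2, 1.2, 0.1]
width: 0.654
gripper_force: 0.0
```

View pics/w5.png

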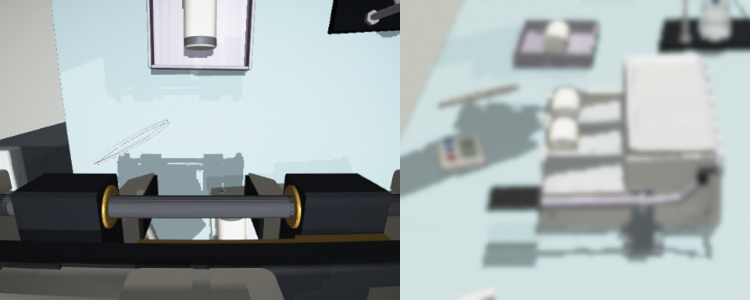

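The empty cartridge lies in the tray (side crop ~(556,37)). The two full ones rest at the stops (565,102) and (565,132), with the lid shut and the pedal up.

```bash
python3 -m creep '6 0 0 0 0 0 0;6 0 0 0 0 0 0;6 0 0 0 0 0 0;6 0 0 0 0 0 0'; python3 -c "
from cell import job
print(job.sign_off())"
```

```text
clock: 30.0
position: [0.4431, 0.186, 0.212]
ee_rot: [-2.221, -2.221, 0.001]
force: [0.0, 0.8, -0.0]
width: 0.655
gripper_force: 0.0
the job is handed in; nothing more can be done
None
```

I handed the job in at 30 s, and no verdict came back: the empty cartridge (right lane, about 0.7 N) is in the steel tray, the two full ones (about 3 and 4 N) lie at the lane ends, the lid is shut and the pedal is up.

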